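# Snap the window cover of a slide cassette home with the seating tool

## Robot

A 6-joint arm with a two-finger parallel gripper is mounted at the origin on the work surface. World frame = base frame: x ahead of the robot, y to its left, z up, the work surface at z = 0. Lengths are in mm, angles in degrees, forces in N, time in s.
With the tool pointing down it reaches from about 300 to 850 mm from the base axis. Payload 4.2 kg.
Tool frame: the origin (TCP) lies midway between the tips of the shut fingers; the grasp point (between the pads) lies env.grip_depth behind it (env.grip_depth is the distance from the TCP to the grasp point, in mm); z points along the fingers, y is the direction in which the jaws open and shut (so a half turn about z gives the same grasp; the last joint's range is limited). The gripper opens to 91 mm and grips with 3 to 60 N. Pads are 32 mm wide; open, the fingers measure 118 mm over their backs; the gripper's body (76 mm by 178 mm) begins 60 mm behind the grasp point.
Start: joints at [-69.901, 18.312, 89.639, -0, 72.044, -1.146], TCP at [208.362, -535.937, 213.976] pointing down, gripper open.
Joint ranges: [-177.97, 177.97], [-48.28, 115.42], [12.27, 149.76], [-77.06, 257.06], [2.81, 150.46], [-146.56, 146.56]. Speed limits (degrees/s): [147.25, 147.25, 180, 180, 180, 180].

## Interface

Orientations are given as [roll, pitch, yaw] about the fixed x, y, z axes, in that order (R = Rz(yaw) Ry(pitch) Rx(roll)).
In Python, from workcell import env, cams, spotter gives the robot as it stands.
- The arm moves only by the tool apply_moves, never from a script. Its argument "plan" is a list of rows, each an object with "jaw": the closure, from 0 (fully open) to 1 (shut); "delta_pos": the shift along the tool's x, y, z in mm, a list of three; "spin": the turn about the tool's z in rad. In form: [{"jaw": jaw, "delta_pos": [dx, dy, dz], "spin": spin}, ...]. A call has exactly 8 rows; each row is the pose to reach, as a shift and turn from the pose measured when the call began, along the tool's axes at that moment; what a row does not reach only later rows make up. A row lasts 1/8 s, in which the tool goes at most 62.5 mm and 10.7 degrees, less where a joint would pass 70% of its speed; a pose out of reach is approached as far as the arm can. A call with a gripper value outside its range is refused whole. The fingers move at their own pace and stop on an object; "squeeze" is the grip in N (left out, the last holds). Time passes only in rows, so rows that repeat a pose let the fingers close, or fill a call up. It gives the time, the measured TCP pose, the force and the opening at its end, in the units of the state.
- env.state(): the state, without advancing time (a new reading comes with each control period).
- cams.grab_frame(name): name is "side" or "top" or "wrist"; returns the picture (480x640x3 uint8, red, green, blue); there is no depth.
- cams.calibration(name): a dict with "camera_matrix" (3x3 intrinsics, pixels), "rvec" (rotation vector, rad) and "tvec" (3), from world to camera coordinates, as OpenCV has them. Camera axes: x right, y down, z forward; pixel columns grow to the right and rows downward; lengths in mm; the calibration is good to about 2 mm. A picture is of the moment at which its call begins: read the wrist's pose just before it. calibration takes no time and is no camera call; for the wrist camera it gives the pose at the moment of the call.
- env.job_done(): hands the job in, once; it reports no verdict.
Trained networks look in the newest picture that a camera, given by its name, has taken for a name from the list of things; names that differ only in an ending like _2 or _b are one class to them, and where a whole thing is asked for, a point or a joint stands for the part that bears it (a point fixed in the world has none). Each returns a list of dicts, best first, with "confidence" (0 to 1); they miss things now and then, are a little off and sometimes report something else, mostly with a low value. They report only what shows in the picture. A call takes as long as a camera call. They do not tell look-alikes from the thing itself.
- spotter.masks_of(camera, target): "region" (480x640 bool, what is visible of it) and "extent" ([left, top, right, bottom] in pixels, round what is visible of it).
The state is a dict: "time_s": time; "qpos": joint angles; "qvel": joint speeds; "effort": joint torques, N m; "ee_pos": TCP position; "ee_rot": TCP orientation; "force": force on the tool from outside, world axes, zero at the start; "torque": the same for the moment, N m; "gripper_width": finger opening in mm.
Only numpy, scipy, OpenCV 4.12 (cv2) and the standard library are available. Lean on these libraries where they do the work, as an engineer would, in place of code of your own. Each camera call takes 0.05 s, during which the arm holds its last target.

## Task

On the open grey slide cassette the teal window cover still sits proud on its two orange end latches: take the seating tool with the red handle out of its black dock, set it squarely on the cover and press until both ends have clicked in and the cover bears hard on the slide pack below; hold it pressed there with about 15 N for a second, and never press with more than 30 N, or the glass cracks. Then stand the tool back upright in its dock and let go. Touch the cover only with the tool, and leave the finished blue cassette and everything else on the bench alone.

Things in the scene. Friction and masses are not known exactly. Their poses are not given: they have to be found in the camera images.
- cassette: Open slide cassette, fixed, level: grey bed plate 124 (x) x 50 (y) x 5 mm, origin at the centre of its underside. Guide walls 82 mm long at y = 19 to 24 mm on either side and small corner stops 43 mm from the centre along x, all 26 mm high. At each end, 44.5 mm from the centre along x, an orange sprung latch 22 mm wide, 25 mm high, reaches in to x = 40.5 mm; the cover is pressed past it.
- cover_top (a point): Centre of the top of the teal window cover: loose rigid frame 84 (x) x 36 (y) x 5 mm, axes as the cassette. At the start it rests on the latches, top 28.5 mm over the cassette's underside. They resist 6 to 16 N in all in the first 4 mm of travel, then let go; it then sinks easily to a hard stop on the slide pack, its top 11.5 to 17 mm over it (pack thickness varies, unmeasured: feel it).
- tool_grip (a point): Centre of the red handle of the seating tool, 53 mm above its flat sole. Loose, 0.1 to 0.2 kg, 74 mm high: white sole 66 (x) x 28 (y) x 14 mm, neck, red handle 46 (x) x 16 (y) x 42 mm (32 to 74 mm above the sole). x along the sole, z up. Grip it across y. The sole fits between the guide walls (38 mm apart) and latches when its x lies along the cassette's x, either way round.
- dock: Black open tray for the tool, fixed: outside 96 (x) x 58 (y) x 14 mm, origin at the centre of its underside; inner floor 84 x 46 mm, 6 mm above the underside. The tool stands upright in it, its x along the tray's x (either way round), handle centre 59 mm above the underside.
- closed_cassette: A finished cassette, same shape as the open one but with a dark blue bed and its cover already home (its top 15 mm above the bench); fixed, leave it alone. Origin at the centre of its underside, same axes and sizes.
- tube_rack: Bystander, loose: green tube rack 100 x 160 x 35 mm, origin under its centre.
- reagent: Bystander, loose: amber bottle, 54 mm across, 115 mm high, origin under its centre.
- stain_jar: Bystander, loose: clear jar with blue cap, 60 mm across, 70 mm high, origin under its centre.
- petri: Bystander, loose: closed clear dish, 90 mm across, 18 mm high, origin under its centre.
- spare_cover: Bystander, loose: a spare teal window cover lying flat on the bench, 84 x 36 x 5 mm, origin under its centre. It is not the one to press.
- marker: Bystander, loose: black marker pen with blue cap, 142 mm long, 13 mm thick, lying on the bench, origin under its middle.
- slide_bin: Bystander, loose: open yellow bin 100 x 85 x 45 mm, origin under its centre.
Not all that is in view belongs to the job. Of the things like the part that bears tool_grip, leave any that is green; of the rest the larger one is meant.

How it is judged (in metres and radians):
On the way, in this order (a step that is already met when the one before it is completed fails the run):
1. the seating tool is lifted out of its dock (z of tool_grip in the frame of dock above 0.085 m), for 0.1 s.
2. the cover has clicked in at both ends and the tool presses on it with more than 10 N for 0.7 s (z of cover_top in the frame of cassette below 0.018 m and angle between cover_top's own z axis and vertical below 0.03 rad and contact force between tool and cover above 10 N), for 0.7 s.
At the end, for the whole second after the job is handed in: Cover home under its latches: top less than 18 mm above the cassette's underside, level within 0.03 rad, centred within 4 mm. Tool upright (0.06 rad) on the floor of its dock, handle centre under 62 mm above the tray's underside and within 25 mm of its centre, released, at rest (z of cover_top in the frame of cassette below 0.018 m and angle between cover_top's own z axis and vertical below 0.03 rad and horizontal distance between cover_top and cassette below 0.004 m and z of tool_grip in the frame of dock below 0.062 m and horizontal distance between tool_grip and dock below 0.025 m and angle between tool_grip's own z axis and vertical below 0.06 rad and linear speed of tool below 0.01 m/s); the robot touches nothing.
It fails at once if the tool presses on the cover with more than 30 N (the slide cracks) (contact force between tool and cover above 30 N).
It fails at once if the fingers or the arm touch the cover (contact force between any of the fingers, the arm and cover above 1 N).
It fails at once if the finished cassette is touched by the tool or the robot (contact force between any of tool, the arm, the fingers and closed_cassette above 2 N).
It fails at once if a bystander is moved by more than 15 mm (distance of any of tube_rack, reagent, stain_jar, petri, spare_cover, marker, slide_bin from where it was at the start of the episode above 0.015 m).
It also fails if it takes over 67 s, if anything falls off the work surface, if the arm or the gripper's body presses on something with over 40 N, if the wrist force passes 120 N, or if a joint passes its speed limit or range.

## Working session

There is one attempt and no reset: what is moved stays moved. The work goes in short steps, Python scripts to look and compute and a tool call to move; the robot and the scene stay as the last step left them, time stands still between calls to the robot, and variables do not carry over. Pictures are saved under pics/ and viewed, and the job is handed in when it is done.

Besides the shell and the picture viewer there is one more tool, called after "Call:" as name([rows], argument=value, ...), one row to a line, values as JSON. apply_moves: Moves the arm, as the interface text tells. Its arguments: {"type":"object","properties":{"plan":{"type":"array"},"squeeze":{"type":"number"}},"required":["plan"]}

```bash
ls; mkdir -p pics
python3 - <<'E'
from workcell import env,cams,spotter
import cv2
print(env.state(), env.grip_depth)
for n in ("top","side"):
    im=cams.grab_frame(n); cv2.imwrite(f"pics/{n}0.png",im[:,:,::-1])
    c=cams.calibration(n); print(n,c)
    for t in ("tool_grip","cassette","cover_top","dock","closed_cassette"):
        for r in spotter.masks_of(n,t)[:4]: print(n,t,r["confidence"],r["extent"])
E
```

```text
pics
{'time_s': 0.0, 'qpos': array([-6.99008603e+01,  1.83496210e+01,  8.97059136e+01,  9.43035119e-04,
        7.20427953e+01, -1.14555791e+00]), 'qvel': array([-0.11783134,  0.0164892 , -0.02301965,  0.04930449,  0.05224834,
        0.02871306]), 'effort': array([-1.10987126e-03, -4.12462807e+01, -2.31974065e+01,  7.22593954e-02,
        4.55880084e-02, -1.45615868e-04]), 'ee_pos': array([ 208.18988091, -535.45205337,  213.14385978]), 'ee_rot': array([-1.79901708e+02, -2.86227166e-03,  2.12444037e+01]), 'force': array([ 0.71074972, -0.27579453, -0.28998385]), 'torque': array([ 0.00623252,  0.01091421, -0.00175472]), 'gripper_width': 91.41058735949892} 18.8
top {'camera_matrix': array([[616.55956041,   0.        , 312.1989295 ],
       [  0.        , 616.55956041, 233.03923981],
       [  0.        ,   0.        ,   1.        ]]), 'rvec': array([ 2.13154108, -2.14344964,  0.19256013]), 'tvec': array([  13.46719336,  614.86237187, 1389.54978543])}
top tool_grip 0.86 [185.2, 237.2, 214.4, 256.6]
top tool_grip 0.73 [241.4, 301.6, 258.2, 319.9]
top tool_grip 0.54 [243.5, 238.5, 258.3, 2
[... 222 characters left out ...]
20.3, 302.5]
top closed_cassette 0.68 [394.6, 249.8, 418.3, 301.0]
side {'camera_matrix': array([[461.90158608,   0.        , 323.70749117],
       [  0.        , 461.90158608, 239.34568804],
       [  0.        ,   0.        ,   1.        ]]), 'rvec': array([ 0.7953123 , -2.58271958,  1.08151509]), 'tvec': array([488.43026414, 286.23858782, 725.50217836])}
side tool_grip 0.95 [332.6, 335.8, 363.6, 364.8]
side tool_grip 0.71 [260.9, 290.4, 297.8, 334.6]
side tool_grip 0.61 [212.5, 332.9, 248.5, 381.7]
side cassette 0.64 [308.4, 258.6, 376.7, 289.9]
side cover_top 0.9 [320.8, 257.2, 364.9, 277.8]
side dock 0.7 [253.3, 307.2, 310.6, 350.0]
side closed_cassette 0.93 [370.0, 201.2, 428.5, 236.3]
```

View pics/top0.png

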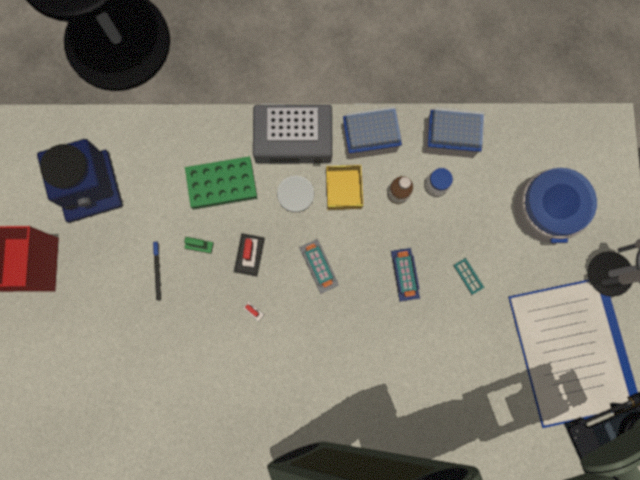

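View pics/side0.png

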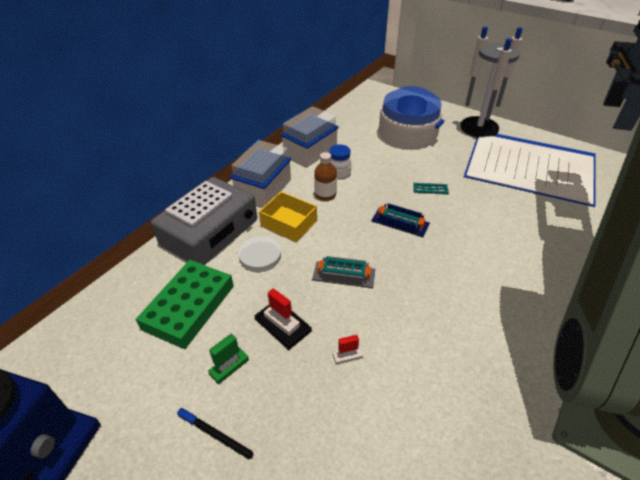

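Run:
```python
import cv2
a=cv2.imread("pics/top0.png")[215:335,170:350]; b=cv2.imread("pics/side0.png")[240:390,200:390]
cv2.imwrite("pics/c1.png",cv2.resize(a,None,fx=4,fy=4,interpolation=2)); cv2.imwrite("pics/c2.png",cv2.resize(b,None,fx=4,fy=4,interpolation=2))
```

```text
(no output)
```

View pics/c1.png

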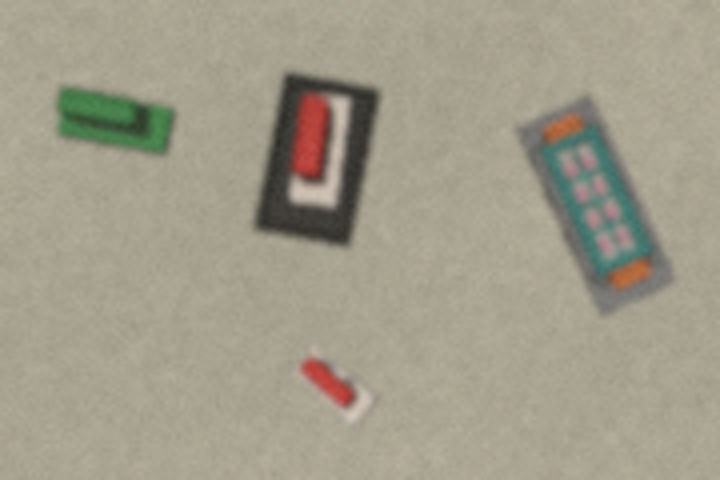

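View pics/c2.png

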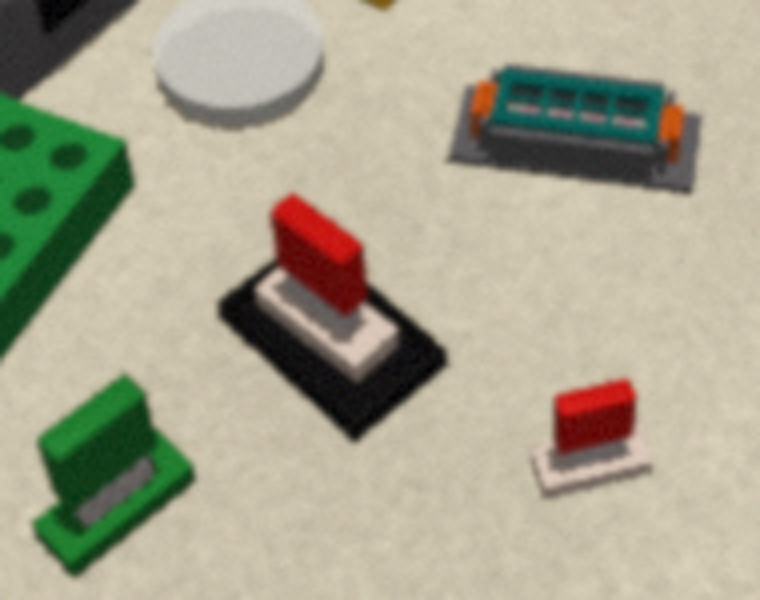

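Three candidates look like the tool: green at top (198,244), which is excluded; small red/white at (254,311); and larger red/white in the black dock at (249,252). The dock one is meant: it is red, it is the larger, and the crops confirm it. Next come coarse poses, then a wrist view.

```bash
cat > h.py <<'E'
import numpy as np, cv2
from workcell import env,cams,spotter
from scipy.spatial.transform import Rotation as Rn
def tocam(c):
    return cv2.Rodrigues(np.array(c["rvec"],float))[0], np.array(c["tvec"],float), c["camera_matrix"]
def plane(c,uv,z):
    R,t,K=tocam(c); uv=np.atleast_2d(uv).astype(float)
    d=np.c_[uv,np.ones(len(uv))]@np.linalg.inv(K).T@R; o=-R.T@t
    return o+d*((z-o[2])/d[:,2])[:,None]
def proj(c,P):
    return cv2.projectPoints(np.atleast_2d(P).astype(float),c["rvec"],c["tvec"],c["camera_matrix"],None)[0][:,0]
def rect(c,mask,z):
    """min area rect of mask after mapping contour on plane z -> centre, long, short, yaw of long"""
    cs,_=cv2.findContours(mask.astype(np.uint8),cv2.RETR_EXTERNAL,cv2.CHAIN_APPROX_NONE)
    k=max(cs,key=cv2.contourArea)[:,0]
    P=plane(c,k,z)[:,:2].astype(np.float32)
    (cx,cy),(w,h),a=cv2.minAreaRect(P)
    if w<h: w,h,a=h,w,a+90
    return np.round([cx,cy,w,h,(a+90)%180-90],1)
E
python3 - <<'E'
from h import *
im=cams.grab_frame("top"); c=cams.calibration("top")
for t,z in (("tool_grip",70),("cassette",5),("cover_top",28.5),("dock",14),("closed_cassette",5)):
    r=spotter.masks_of("top",t)
    for q in r[:2]: print(t,q["confidence"],q["extent"],rect(c,q["region"],z))
w=cams.calibration("wrist"); R,t,K=tocam(w); s=env.state()
T=Rn.from_euler("xyz",s["ee_rot"],degrees=True).as_matrix()
print("cam in tool", T.T@(-R.T@t-s["ee_pos"]), "fwd", T.T@R[2], K[0,0])
E
```

```text
tool_grip 0.78 [184.5, 235.3, 212.4, 255.8] [584.9 271.2  67.3  30.1  81.1]
tool_grip 0.74 [239.5, 241.9, 256.3, 265.4] [567.4 153.8  63.5  30.   -4. ]
cassette 0.74 [299.8, 240.4, 342.4, 294.6] [542.8  -6.1 124.4  51.2  24.9]
cover_top 0.66 [304.4, 248.9, 333.9, 284.4] [542.2  -6.2  85.3  37.5  25.3]
dock 0.72 [231.6, 233.6, 265.2, 275.5] [569.2 160.4  97.   61.6  -9.4]
dock 0.23 [331.0, 169.4, 360.6, 209.2] [732.6 -68.2 109.5  86.7   0.8]
closed_cassette 0.56 [392.6, 248.4, 420.1, 303.4] [ 520.9 -213.   125.9   58.4    7.5]
cam in tool [  81.49995441    0.37462449 -170.9893627 ] fwd [-0.28537804  0.0027666   0.95841104] 369.601009262461
```

Call:
apply_moves([
  {"jaw": 0, "delta_pos": [47, -37, 0], "spin": 0.04},
  {"jaw": 0, "delta_pos": [94, -75, 0], "spin": 0.08},
  {"jaw": 0, "delta_pos": [141, -112, 0], "spin": 0.13},
  {"jaw": 0, "delta_pos": [188, -149, 0], "spin": 0.17},
  {"jaw": 0, "delta_pos": [235, -187, 0], "spin": 0.21},
  {"jaw": 0, "delta_pos": [282, -224, 0], "spin": 0.25},
  {"jaw": 0, "delta_pos": [329, -261, 0], "spin": 0.29},
  {"jaw": 0, "delta_pos": [376, -298, 0], "spin": 0.34},
])

```text
time_s: 1.9
ee_pos: [451.7, -120.2, 214.3]
ee_rot: [180.0, -0.1, 1.7]
force: [0.6, -0.7, 0.6]
gripper_width: 91.2
```

Call:
apply_moves([
  {"jaw": 0, "delta_pos": [30, -50, 0], "spin": 0.04},
  {"jaw": 0, "delta_pos": [60, -100, 0], "spin": 0.08},
  {"jaw": 0, "delta_pos": [90, -150, 0], "spin": 0.12},
  {"jaw": 0, "delta_pos": [110, -190, 0], "spin": 0.16},
  {"jaw": 0, "delta_pos": [132, -230, 0], "spin": 0.194},
  {"jaw": 0, "delta_pos": [150, -260, 0], "spin": 0.194},
  {"jaw": 0, "delta_pos": [150, -260, 0], "spin": 0.194},
  {"jaw": 0, "delta_pos": [150, -260, 0], "spin": 0.194},
])

```text
time_s: 2.9
ee_pos: [593.6, 143.6, 214.1]
ee_rot: [179.9, -0.0, -9.4]
force: [0.1, 0.1, -0.1]
gripper_width: 91.0
```

Run:
```python
from h import *
c=cams.calibration("wrist"); im=cams.grab_frame("wrist"); s=env.state(); print(s["ee_pos"],s["ee_rot"],s["force"])
import pickle; pickle.dump((c,im),open("w1.pkl","wb"))
cv2.imwrite("pics/w1.png",im[:,:,::-1])
for t,z in (("tool_grip",70),("cassette",5),("cover_top",28.5),("dock",14)):
    r=spotter.masks_of("wrist",t)
    for q in r[:3]: print(t,q["confidence"],q["extent"],rect(c,q["region"],z))
```

```text
[593.57805108 143.25673008 214.26111755] [ 1.79942051e+02 -4.17966352e-02 -9.47320381e+00] [0.12027855 0.59020332 0.36714888]
tool_grip 0.89 [135.1, 214.5, 218.4, 258.0] [603.  268.7  75.1  39.   79.3]
tool_grip 0.84 [313.1, 320.8, 347.6, 377.3] [446.1 149.1  24.   12.5  59.2]
tool_grip 0.66 [288.1, 197.2, 321.7, 273.5] [585.  157.   70.6  25.3  -7.6]
cassette 0.64 [409.9, 168.0, 506.6, 284.5] [543.8  -5.5 129.1  55.   24.4]
cover_top 0.73 [434.4, 193.8, 502.8, 278.6] [544.3  -2.6  85.5  36.7  24.4]
dock 0.9 [271.8, 183.5, 332.5, 276.7] [573.1 163.   97.3  57.9 -11.4]
dock 0.64 [434.7, 195.5, 503.9, 276.2] [538.7  -8.5  89.5  38.6  24.3]
```

View pics/w1.png

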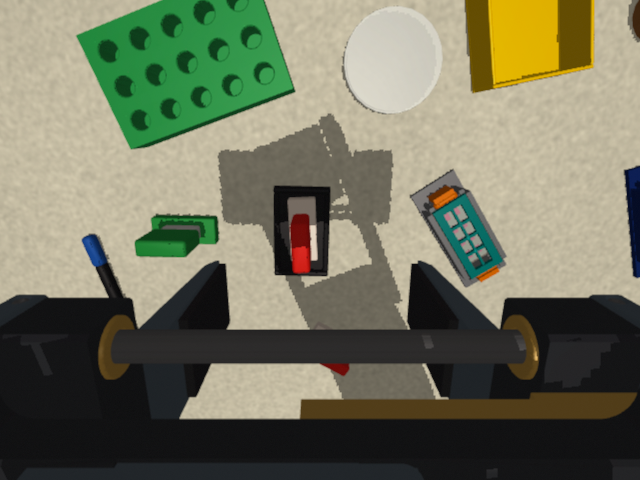

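The wrist view shows the dock with the tool at (302,230) and the open cassette at (457,228). I'll fit box silhouettes jointly over the views.

```bash
cat > fit.py <<'E'
from h import *
from scipy.optimize import minimize
def box(dx,dy,z0,z1): return np.array([[sx*dx/2,sy*dy/2,z] for sx in(-1,1) for sy in(-1,1) for z in(z0,z1)])
def hullmask(c,P,S=4):
    uv=proj(c,P); h=cv2.convexHull(((uv+.5)*S-.5).astype(np.float32))
    m=np.zeros((480*S,640*S),np.uint8); cv2.fillConvexPoly(m,np.round(h*16).astype(np.int32),255,shift=4)
    return cv2.resize(m,(640,480),interpolation=cv2.INTER_AREA)/255.
def place(B,p): 
    a=np.radians(p[2]); R=np.array([[np.cos(a),-np.sin(a),0],[np.sin(a),np.cos(a),0],[0,0,1]])
    return B@R.T+[p[0],p[1],0]
def fit(views,B,p0):
    # views: list of (calib, mask)
    def cost(p):
        s=0
        for c,m in views:
            h=hullmask(c,place(B,p)); s+=np.abs(h-m).sum()/m.sum()
        return s
    p0=np.array(p0,float)
    r=minimize(cost,p0,method="Nelder-Mead",options=dict(initial_simplex=np.vstack([p0]+[p0+d for d in np.diag([6,6,5])]),xatol=.05,fatol=1e-4,maxiter=150))
    return np.round(r.x,2), round(r.fun/len(views),3)
def comp(m,near):
    n,l,st,ce=cv2.connectedComponentsWithStats(m.astype(np.uint8)); 
    k=1+np.argmin(np.hypot(*(ce[1:]-near).T)+1e4*(st[1:,4]<25)); 
    f=(l==k).astype(np.uint8); cs,_=cv2.findContours(f,0,1); return f
def fillhull(f):
    cs=np.vstack(cv2.findContours(f,0,2)[0]); o=np.zeros_like(f); cv2.fillConvexPoly(o,cv2.convexHull(cs),1); return o
def masks(im):
    h,s,v=[x.astype(int) for x in cv2.split(cv2.cvtColor(im,cv2.COLOR_RGB2HSV))]
    return dict(red=((h<8)|(h>172))&(s>150)&(v>60), teal=(h>80)&(h<98)&(s>110)&(v>40), black=(v<55))
E
cat > f1.py <<'E'
from fit import *
import pickle
v={"wrist":pickle.load(open("w1.pkl","rb"))}
for n in ("top","side"): 
    v[n]=(cams.calibration(n),cams.grab_frame(n))
TOOL=box(46,16,38,80); COV=box(84,36,23.5,28.5); DOCK=box(96,58,0,14)
for name,B,p0,col in (("tool",TOOL,(567,157,-9),"red"),("cover",COV,(543,-6,25),"teal"),("dock",DOCK,(570,161,-10),"black")):
    vs={}
    for n,(c,im) in v.items():
        q=proj(c,place(B,p0)).mean(0)
        m=masks(im)[col]
        if name=="dock" and n!="wrist" or 1: m=comp(m,q)
        m=fillhull(m) if name!="tool" else m
        vs[n]=(c,m.astype(float)); print(name,n,q.round(),m.sum(),cv2.boundingRect(m), fit([vs[n]],B,p0))
    print(name,"ALL",fit(list(vs.values()),B,p0))
E
python3 f1.py
```

```text
tool wrist [307. 250.] 1062 (290, 214, 21, 60) (array([574.57, 161.58,  -8.9 ]), np.float64(0.12))
tool top [249. 253.] 124 (243, 240, 9, 19) (array([5.7509e+02, 1.6085e+02, 5.6000e-01]), np.float64(0.57))
tool side [285. 302.] 438 (268, 289, 24, 29) (array([575.23, 163.12, -14.14]), np.float64(0.189))
tool ALL (array([575.78, 161.62,  -8.9 ]), np.float64(0.325))
cover wrist [470. 236.] 3001 (432, 194, 71, 85) (array([543.01,  -3.12,  24.15]), np.float64(0.02))
cover top [319. 265.] 5 (323, 260, 2, 4) (array([545.92,  -7.69,  29.93]), np.float64(110.129))
cover side [345. 265.] 605 (323, 257, 43, 19) (array([542.77,  -1.54,  23.88]), np.float64(0.071))
cover ALL (array([543.94,  -5.68,  28.04]), np.float64(36.893))
dock wrist [304. 231.] 4919 (274, 186, 56, 90) (array([571.55, 164.02, -11.4 ]), np.float64(0.031))
dock top [249. 255.] 80 (257, 242, 6, 19) (array([ 6.0012e+02,  1.1450e+02, -4.6000e-01]), np.float64(11.509))
dock side [284. 321.] 1365 (255, 306, 56, 43) (array([569.99, 167.06,  -9.95]), np.float64(0.191))
dock ALL (array([571.01, 164.11, -12.27]), np.float64(4.025))
```

Call:
apply_moves([
  {"jaw": 0, "delta_pos": [-10, -7, 20], "spin": 0},
  {"jaw": 0, "delta_pos": [-21.5, -15, 54], "spin": 0},
  {"jaw": 0, "delta_pos": [-21.5, -15, 64], "spin": 0},
  {"jaw": 0, "delta_pos": [-21.5, -15, 64], "spin": 0},
  {"jaw": 0, "delta_pos": [-21.5, -15, 64], "spin": 0},
  {"jaw": 0, "delta_pos": [-21.5, -15, 64], "spin": 0},
  {"jaw": 0, "delta_pos": [-21.5, -15, 64], "spin": 0},
  {"jaw": 0, "delta_pos": [-21.5, -15, 64], "spin": 0},
])

```text
time_s: 4.25
ee_pos: [575.4, 161.7, 150.8]
ee_rot: [180.0, -0.1, -9.5]
force: [0.2, 1.0, -0.1]
gripper_width: 91.3
```

```bash
cat > f2.py <<'E'
from fit import *
import sys,pickle
c=cams.calibration("wrist"); im=cams.grab_frame("wrist"); s=env.state(); print(s["ee_pos"],s["ee_rot"],s["force"],s["time_s"])
tag=sys.argv[1]; cv2.imwrite(f"pics/{tag}.png",im[:,:,::-1]); pickle.dump((c,im,s),open(tag+".pkl","wb"))
for name,B,p0,col in (("tool",box(46,16,38,80),(575,161.6,-9),"red"),("dock",box(96,58,0,14),(571.5,164,-11.4),"black")):
    q=proj(c,place(B,p0)).mean(0); m=comp(masks(im)[col],q); m=m if name=="tool" else fillhull(m)
    print(name,m.sum(),cv2.boundingRect(m),fit([(c,m.astype(float))],B,p0))
E
python3 f2.py w2
```

```text
[575.34666906 161.73323756 150.70107808] [ 1.79988604e+02 -9.75189914e-02 -9.49460043e+00] [ 0.01411003  0.09915775 -0.29058026] 4.3
tool 1586 (305, 206, 25, 74) (array([576.13, 161.86,  -6.75]), np.float64(0.118))
dock 7198 (282, 173, 69, 109) (array([571.47, 164.21, -10.89]), np.float64(0.025))
```

View pics/w2.png

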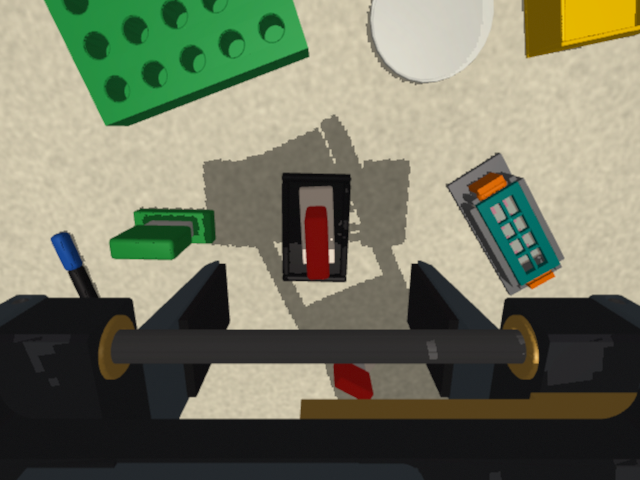

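Aligned over the tool handle (red at 317,243 between the fingers). Descending and gripping.

Call:
apply_moves([
  {"jaw": 0, "delta_pos": [0.5, 0, 40], "spin": -0.02},
  {"jaw": 0, "delta_pos": [0.5, 0, 80], "spin": -0.02},
  {"jaw": 0, "delta_pos": [0.5, 0, 105], "spin": -0.02},
  {"jaw": 0, "delta_pos": [0.5, 0, 110], "spin": -0.02},
  {"jaw": 0, "delta_pos": [0.5, 0, 110], "spin": -0.02},
  {"jaw": 0.5, "delta_pos": [0.5, 0, 110], "spin": -0.02},
  {"jaw": 0.75, "delta_pos": [0.5, 0, 110], "spin": -0.02},
  {"jaw": 0.85, "delta_pos": [0.5, 0, 110], "spin": -0.02},
], squeeze=20)

```text
time_s: 5.3
ee_pos: [576.3, 161.7, 41.4]
ee_rot: [-180.0, -0.2, -8.3]
force: [0.6, 0.3, -0.8]
gripper_width: 64.1
```

Call:
apply_moves([
  {"jaw": 1, "delta_pos": [0, 0, 0], "spin": 0},
  {"jaw": 1, "delta_pos": [0, 0, 0], "spin": 0},
  {"jaw": 1, "delta_pos": [0, 0, 0], "spin": 0},
  {"jaw": 1, "delta_pos": [0, 0, 0], "spin": 0},
  {"jaw": 1, "delta_pos": [0, 0, 0], "spin": 0},
  {"jaw": 1, "delta_pos": [0, 0, 0], "spin": 0},
  {"jaw": 1, "delta_pos": [0, 0, 0], "spin": 0},
  {"jaw": 1, "delta_pos": [0, 0, 0], "spin": 0},
], squeeze=50)

```text
time_s: 6.3
ee_pos: [576.3, 161.7, 41.3]
ee_rot: [-180.0, -0.2, -8.3]
force: [0.2, 0.3, -0.8]
gripper_width: 15.6
```

Call:
apply_moves([
  {"jaw": 1, "delta_pos": [0, 0, -10], "spin": 0},
  {"jaw": 1, "delta_pos": [0, 0, -25], "spin": 0},
  {"jaw": 1, "delta_pos": [0, 0, -45], "spin": 0},
  {"jaw": 1, "delta_pos": [0, 0, -65], "spin": 0},
  {"jaw": 1, "delta_pos": [0, 0, -80], "spin": 0},
  {"jaw": 1, "delta_pos": [0, 0, -80], "spin": 0},
  {"jaw": 1, "delta_pos": [0, 0, -80], "spin": 0},
  {"jaw": 1, "delta_pos": [0, 0, -80], "spin": 0},
])

```text
time_s: 7.3
ee_pos: [575.5, 161.6, 120.4]
ee_rot: [180.0, -0.1, -8.3]
force: [-0.5, -0.1, -0.8]
gripper_width: 15.6
```

```bash
python3 f2.py w3
python3 - <<'E'
from h import *
im=cams.grab_frame("side"); cv2.imwrite("pics/s3.png",cv2.resize(im[180:380,220:480,::-1],None,fx=3,fy=3))
E
```

```text
[575.60584477 161.59635353 120.42740414] [ 1.79971062e+02 -6.34420266e-02 -8.34438532e+00] [ 0.79341921 -0.70917425 -1.47220271] 7.35
tool 2852 (298, 254, 41, 76) (array([547.65, 163.76,   4.44]), np.float64(0.356))
dock 158036 (0, 177, 640, 303) (array([570.75, 164.79, -10.17]), np.float64(0.944))
```

View pics/w3.png

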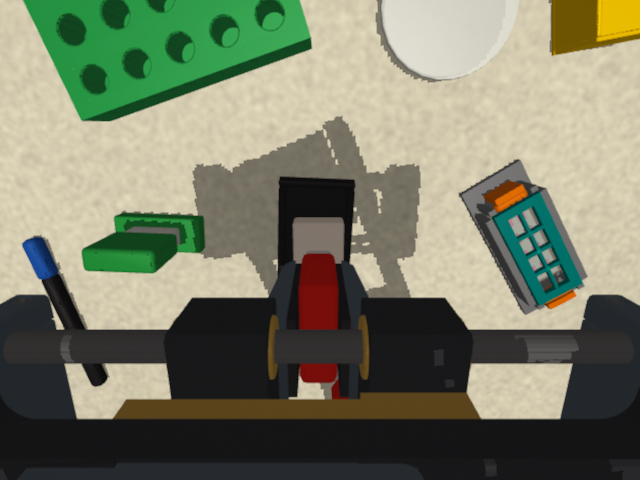

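View pics/s3.png

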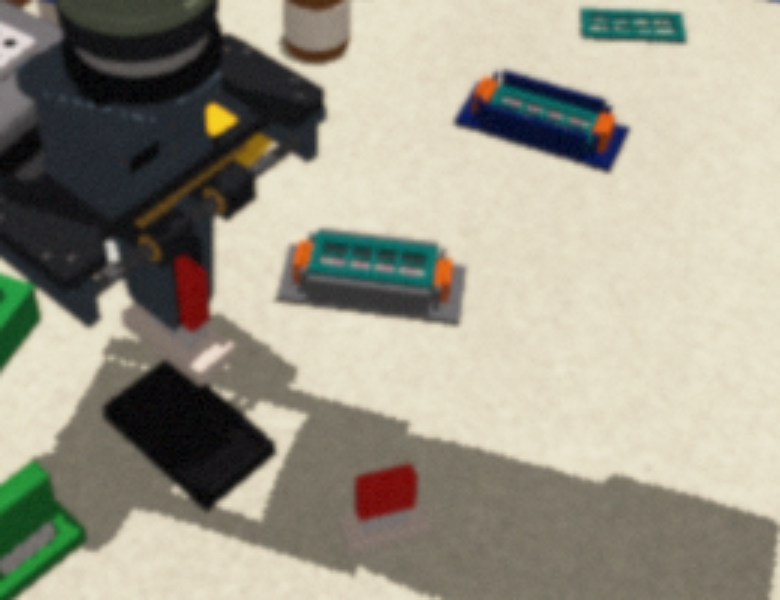

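Run:
```python
from fit import *
import pickle
c,im,s=pickle.load(open("w3.pkl","rb")); p=s["ee_pos"]
z=p[2]-35.3
for off in (-4,0,4):
    B=box(66,28,z,z+14)+[off,0,0]; H=box(46,16,z+32,z+74)+[off,0,0]
    print(off,proj(c,place(B,(p[0],p[1],-8.34)))[4:].round(0).tolist(), proj(c,place(H,(p[0],p[1],-8.34)))[4:].round(0).tolist())
im=im[:,:,::-1].copy()
for B in (box(66,28,z,z+14),box(46,16,z+32,z+74)):
    for q in proj(c,place(B,(p[0],p[1],-8.34))): cv2.circle(im,tuple(int(x) for x in q.round()),2,(255,0,255),-1)
cv2.imwrite("pics/o3.png",cv2.resize(im[190:420,220:420],None,fx=3,fy=2.6))
# cover
im=im[:,:,::-1]; q=proj(c,[543,-3,26])[0]; m=fillhull(comp(masks(im)["teal"],q)); print(q,m.sum(),fit([(c,m.astype(float))],box(84,36,23.5,28.5),(543,-3,24)))
c,im,s=pickle.load(open("w2.pkl","rb"));q=proj(c,[543,-3,26])[0]; m=fillhull(comp(masks(im)["teal"],q)); print(q,m.sum(),fit([(c,m.astype(float))],box(84,36,23.5,28.5),(543,-3,24)))
```

```text
-4 [[341.0, 222.0], [343.0, 228.0], [293.0, 222.0], [291.0, 228.0]] [[333.0, 257.0], [338.0, 293.0], [301.0, 257.0], [297.0, 293.0]]
0 [[341.0, 215.0], [343.0, 221.0], [293.0, 215.0], [291.0, 221.0]] [[333.0, 249.0], [338.0, 284.0], [301.0, 249.0], [297.0, 284.0]]
4 [[342.0, 208.0], [343.0, 214.0], [292.0, 208.0], [291.0, 214.0]] [[333.0, 242.0], [338.0, 274.0], [301.0, 242.0], [296.0, 274.0]]
[537.7809784  250.10979552] 5458 (array([542.9 ,  -2.95,  24.3 ]), np.float64(0.015))
[518.0282905  234.68588369] 4520 (array([543.1 ,  -2.98,  24.29]), np.float64(0.016))
```

View pics/o3.png

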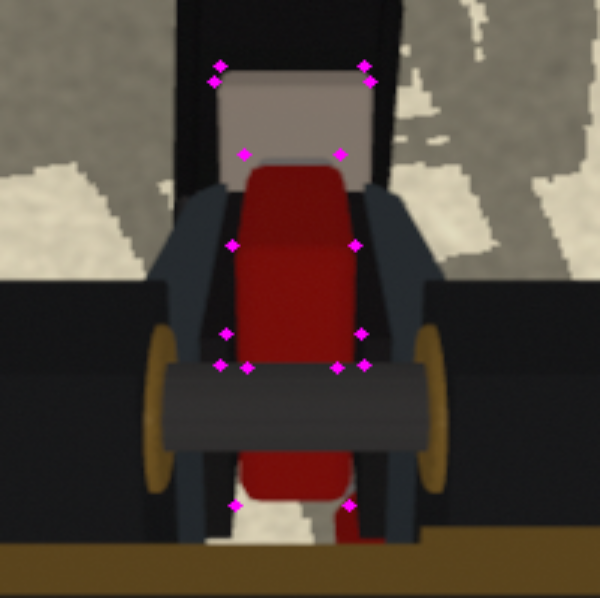

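Call:
apply_moves([
  {"jaw": 1, "delta_pos": [-1, 30, 0], "spin": -0.1},
  {"jaw": 1, "delta_pos": [-3, 65, 0], "spin": -0.22},
  {"jaw": 1, "delta_pos": [-5, 100, 0], "spin": -0.34},
  {"jaw": 1, "delta_pos": [-6, 135, 0], "spin": -0.45},
  {"jaw": 1, "delta_pos": [-7.5, 160, 5], "spin": -0.55},
  {"jaw": 1, "delta_pos": [-7.5, 167, 15], "spin": -0.567},
  {"jaw": 1, "delta_pos": [-7.5, 167, 25], "spin": -0.567},
  {"jaw": 1, "delta_pos": [-7.5, 167, 25], "spin": -0.567},
])

```text
time_s: 8.4
ee_pos: [543.5, -1.6, 94.3]
ee_rot: [-180.0, 0.1, 24.1]
force: [1.3, 0.2, -1.7]
gripper_width: 15.8
```

```bash
cat > f4.py <<'E'
from fit import *
import pickle
c=cams.calibration("wrist"); im=cams.grab_frame("wrist"); s=env.state(); p=s["ee_pos"]; yaw=s["ee_rot"][2]; print(p,s["ee_rot"],s["force"],s["time_s"])
pickle.dump((c,im,s),open("w4.pkl","wb"))
o=im[:,:,::-1].copy(); z=p[2]-35.3
a=np.radians(yaw)
for B,pp,col in ((box(66,28,z,z+14)-[1,0,0],(p[0],p[1],yaw),(255,0,255)),(box(84,36,23.5,28.5),(543,-3,24.2),(0,255,255)),(box(124,50,0,5),(543,-3,24.2),(255,255,0))):
    for q in proj(c,place(B,pp)): cv2.circle(o,tuple(int(x) for x in q.round()),2,col,-1)
cv2.imwrite("pics/o4.png",o)
c=cams.calibration("side"); im=cams.grab_frame("side"); cv2.imwrite("pics/s4.png",cv2.resize(im[180:330,250:450,::-1],None,fx=4,fy=4,interpolation=2))
E
python3 f4.py
```

```text
[543.95361914  -1.62061811  94.88602431] [1.79986934e+02 6.46024027e-03 2.41657075e+01] [ 0.57611892  0.26174437 -1.95240893] 8.45
```

View pics/o4.png

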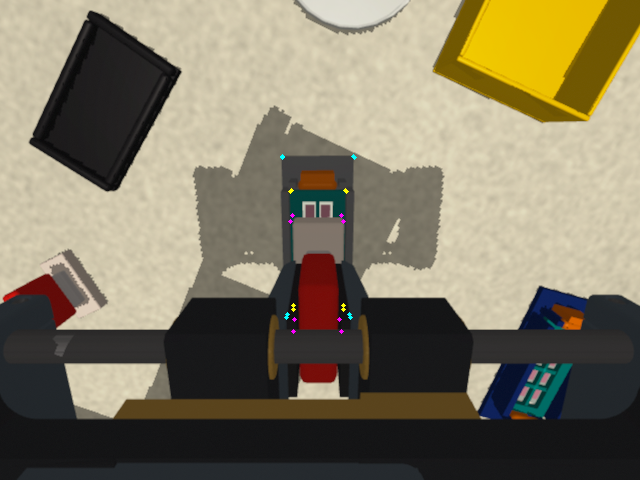

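View pics/s4.png

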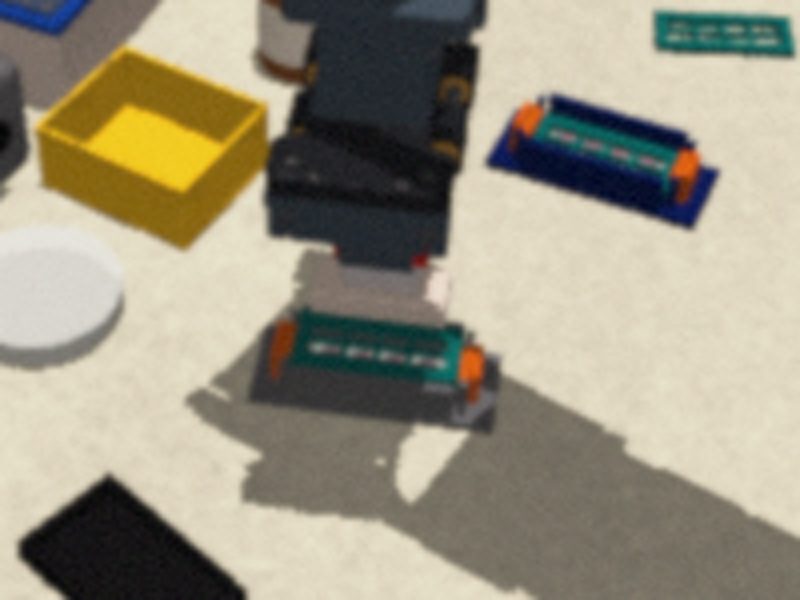

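Call:
apply_moves([
  {"jaw": 1, "delta_pos": [0, 0.5, 10], "spin": 0},
  {"jaw": 1, "delta_pos": [0, 0.5, 18], "spin": 0},
  {"jaw": 1, "delta_pos": [0, 0.5, 24], "spin": 0},
  {"jaw": 1, "delta_pos": [0, 0.5, 27], "spin": 0},
  {"jaw": 1, "delta_pos": [0, 0.5, 27], "spin": 0},
  {"jaw": 1, "delta_pos": [0, 0.5, 27], "spin": 0},
  {"jaw": 1, "delta_pos": [0, 0.5, 27], "spin": 0},
  {"jaw": 1, "delta_pos": [0, 0.5, 27], "spin": 0},
], squeeze=60)

```text
time_s: 9.5
ee_pos: [544.6, -2.2, 68.5]
ee_rot: [179.9, -0.1, 24.2]
force: [0.1, 0.8, -0.6]
gripper_width: 15.8
```

Run:
```python
from fit import *
s=env.state(); print(s["ee_pos"],s["force"],s["gripper_width"])
im=cams.grab_frame("wrist"); cv2.imwrite("pics/w5.png",cv2.resize(im[130:400,200:440,::-1],None,fx=2.2,fy=2.2))
im=cams.grab_frame("side"); cv2.imwrite("pics/s5.png",cv2.resize(im[200:310,270:420,::-1],None,fx=5,fy=5,interpolation=2))
```

```text
[544.64839978  -2.16057802  68.50184642] [ 0.12623641  0.75674658 -0.57429231] 15.83756737424662
```

View pics/w5.png

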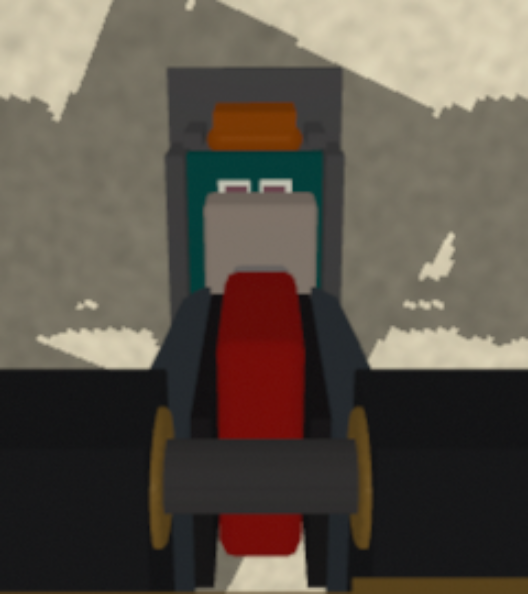

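View pics/s5.png

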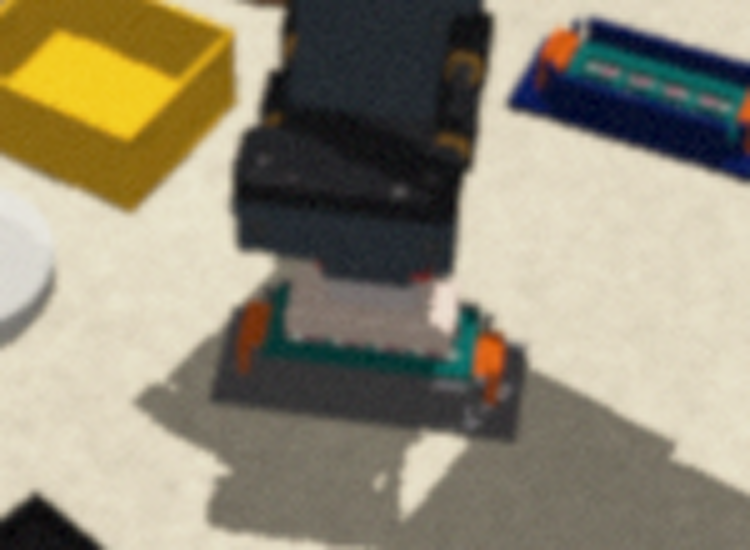

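Call:
apply_moves([
  {"jaw": 1, "delta_pos": [0, -1, 2], "spin": 0},
  {"jaw": 1, "delta_pos": [0, -1, 3], "spin": 0},
  {"jaw": 1, "delta_pos": [0, -1, 4], "spin": 0},
  {"jaw": 1, "delta_pos": [0, -1, 5], "spin": 0},
  {"jaw": 1, "delta_pos": [0, -1, 5.5], "spin": 0},
  {"jaw": 1, "delta_pos": [0, -1, 6], "spin": 0},
  {"jaw": 1, "delta_pos": [0, -1, 6.5], "spin": 0},
  {"jaw": 1, "delta_pos": [0, -1, 6.5], "spin": 0},
])

```text
time_s: 10.6
ee_pos: [544.4, -1.3, 62.9]
ee_rot: [179.9, -0.1, 24.2]
force: [-2.1, 0.1, 6.3]
gripper_width: 15.7
```

Call:
apply_moves([
  {"jaw": 1, "delta_pos": [0, 0, 1], "spin": 0},
  {"jaw": 1, "delta_pos": [0, 0, 1.5], "spin": 0},
  {"jaw": 1, "delta_pos": [0, 0, 2], "spin": 0},
  {"jaw": 1, "delta_pos": [0, 0, 2.5], "spin": 0},
  {"jaw": 1, "delta_pos": [0, 0, 3], "spin": 0},
  {"jaw": 1, "delta_pos": [0, 0, 3], "spin": 0},
  {"jaw": 1, "delta_pos": [0, 0, 3], "spin": 0},
  {"jaw": 1, "delta_pos": [0, 0, 3], "spin": 0},
])

```text
time_s: 11.6
ee_pos: [544.5, -1.4, 59.8]
ee_rot: [179.9, -0.1, 24.2]
force: [-1.5, -1.5, 2.6]
gripper_width: 15.7
```

Call:
apply_moves([
  {"jaw": 1, "delta_pos": [0, 0, 1], "spin": 0},
  {"jaw": 1, "delta_pos": [0, 0, 2], "spin": 0},
  {"jaw": 1, "delta_pos": [0, 0, 3], "spin": 0},
  {"jaw": 1, "delta_pos": [0, 0, 4], "spin": 0},
  {"jaw": 1, "delta_pos": [0, 0, 5], "spin": 0},
  {"jaw": 1, "delta_pos": [0, 0, 5.5], "spin": 0},
  {"jaw": 1, "delta_pos": [0, 0, 5.5], "spin": 0},
  {"jaw": 1, "delta_pos": [0, 0, 5.5], "spin": 0},
])

```text
time_s: 12.6
ee_pos: [544.5, -1.4, 54.2]
ee_rot: [179.9, -0.1, 24.2]
force: [0.6, -0.1, -0.3]
gripper_width: 15.8
```

Call:
apply_moves([
  {"jaw": 1, "delta_pos": [0, 0, 0.4], "spin": 0},
  {"jaw": 1, "delta_pos": [0, 0, 0.8], "spin": 0},
  {"jaw": 1, "delta_pos": [0, 0, 1.2], "spin": 0},
  {"jaw": 1, "delta_pos": [0, 0, 1.6], "spin": 0},
  {"jaw": 1, "delta_pos": [0, 0, 1.6], "spin": 0},
  {"jaw": 1, "delta_pos": [0, 0, 1.6], "spin": 0},
  {"jaw": 1, "delta_pos": [0, 0, 1.6], "spin": 0},
  {"jaw": 1, "delta_pos": [0, 0, 1.6], "spin": 0},
])

```text
time_s: 13.6
ee_pos: [544.6, -1.4, 52.7]
ee_rot: [179.9, -0.1, 24.2]
force: [0.4, -0.2, -1.0]
gripper_width: 15.8
```

Call:
apply_moves([
  {"jaw": 1, "delta_pos": [0, 0, 0.3], "spin": 0},
  {"jaw": 1, "delta_pos": [0, 0, 0.6], "spin": 0},
  {"jaw": 1, "delta_pos": [0, 0, 0.9], "spin": 0},
  {"jaw": 1, "delta_pos": [0, 0, 1], "spin": 0},
  {"jaw": 1, "delta_pos": [0, 0, 1], "spin": 0},
  {"jaw": 1, "delta_pos": [0, 0, 1], "spin": 0},
  {"jaw": 1, "delta_pos": [0, 0, 1], "spin": 0},
  {"jaw": 1, "delta_pos": [0, 0, 1], "spin": 0},
])

```text
time_s: 14.6
ee_pos: [544.6, -1.4, 51.7]
ee_rot: [179.9, -0.1, 24.2]
force: [0.2, 1.2, -1.0]
gripper_width: 15.9
```

Call:
apply_moves([
  {"jaw": 1, "delta_pos": [0, 0, 0.3], "spin": 0},
  {"jaw": 1, "delta_pos": [0, 0, 0.6], "spin": 0},
  {"jaw": 1, "delta_pos": [0, 0, 0.9], "spin": 0},
  {"jaw": 1, "delta_pos": [0, 0, 1.2], "spin": 0},
  {"jaw": 1, "delta_pos": [0, 0, 1.2], "spin": 0},
  {"jaw": 1, "delta_pos": [0, 0, 1.2], "spin": 0},
  {"jaw": 1, "delta_pos": [0, 0, 1.2], "spin": 0},
  {"jaw": 1, "delta_pos": [0, 0, 1.2], "spin": 0},
])

```text
time_s: 15.6
ee_pos: [544.5, -1.4, 50.4]
ee_rot: [179.9, -0.1, 24.2]
force: [0.1, -0.6, -1.7]
gripper_width: 15.7
```

Call:
apply_moves([
  {"jaw": 1, "delta_pos": [0, 0, 0.3], "spin": 0},
  {"jaw": 1, "delta_pos": [0, 0, 0.6], "spin": 0},
  {"jaw": 1, "delta_pos": [0, 0, 0.9], "spin": 0},
  {"jaw": 1, "delta_pos": [0, 0, 1], "spin": 0},
  {"jaw": 1, "delta_pos": [0, 0, 1], "spin": 0},
  {"jaw": 1, "delta_pos": [0, 0, 1], "spin": 0},
  {"jaw": 1, "delta_pos": [0, 0, 1], "spin": 0},
  {"jaw": 1, "delta_pos": [0, 0, 1], "spin": 0},
])

```text
time_s: 16.6
ee_pos: [544.6, -1.4, 50.4]
ee_rot: [179.9, -0.1, 24.2]
force: [-1.7, -0.1, 6.3]
gripper_width: 15.5
```

Hard stop felt at TCP z≈50.4 (sole ≈15 mm), with about 8 N per mm of overtravel. Now hold at about 15 N.

Call:
apply_moves([
  {"jaw": 1, "delta_pos": [0, 0, 1.2], "spin": 0},
  {"jaw": 1, "delta_pos": [0, 0, 1.5], "spin": 0},
  {"jaw": 1, "delta_pos": [0, 0, 1.8], "spin": 0},
  {"jaw": 1, "delta_pos": [0, 0, 1.9], "spin": 0},
  {"jaw": 1, "delta_pos": [0, 0, 1.9], "spin": 0},
  {"jaw": 1, "delta_pos": [0, 0, 1.9], "spin": 0},
  {"jaw": 1, "delta_pos": [0, 0, 1.9], "spin": 0},
  {"jaw": 1, "delta_pos": [0, 0, 1.9], "spin": 0},
])

```text
time_s: 17.6
ee_pos: [544.6, -1.4, 50.3]
ee_rot: [179.9, -0.2, 24.2]
force: [-3.9, -0.8, 14.0]
gripper_width: 15.9
```

Contact is about 15 N. Hold there for another second.

Call:
apply_moves([
  {"jaw": 1, "delta_pos": [0, 0, 1.9], "spin": 0},
  {"jaw": 1, "delta_pos": [0, 0, 1.9], "spin": 0},
  {"jaw": 1, "delta_pos": [0, 0, 1.9], "spin": 0},
  {"jaw": 1, "delta_pos": [0, 0, 1.9], "spin": 0},
  {"jaw": 1, "delta_pos": [0, 0, 1.9], "spin": 0},
  {"jaw": 1, "delta_pos": [0, 0, 1.9], "spin": 0},
  {"jaw": 1, "delta_pos": [0, 0, 1.9], "spin": 0},
  {"jaw": 1, "delta_pos": [0, 0, 1.9], "spin": 0},
])

```text
time_s: 18.6
ee_pos: [544.6, -1.4, 50.4]
ee_rot: [179.9, -0.2, 24.2]
force: [-4.4, -0.3, 14.5]
gripper_width: 15.9
```

Run:
```python
from fit import *
for i in range(6):
    s=env.state(); print(s["ee_pos"].round(2),s["force"].round(1))
    im=cams.grab_frame("side")
cv2.imwrite("pics/s6.png",cv2.resize(im[200:310,270:420,::-1],None,fx=5,fy=5,interpolation=2))
```

```text
[544.59  -1.36  50.37] [-4.4 -0.3 14.5]
[544.58  -1.4   50.36] [-3.9  0.5 13.6]
[544.55  -1.4   50.35] [-4.4 -0.  13.7]
[544.59  -1.38  50.34] [-3.4  1.  14.4]
[544.58  -1.36  50.36] [-3.2 -0.  14.1]
[544.57  -1.39  50.36] [-4.  -0.1 14.7]
```

View pics/s6.png

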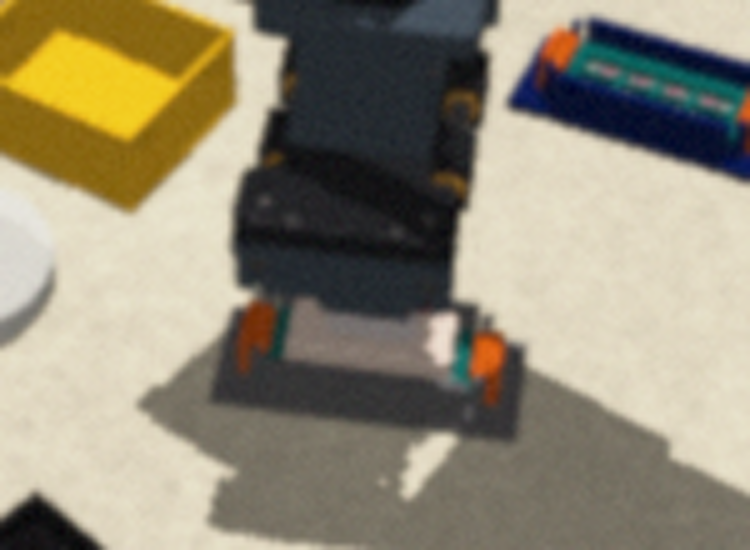

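The sole sits deep between the latches with both cover ends below the orange hooks. Lift slowly and inspect.

Call:
apply_moves([
  {"jaw": 1, "delta_pos": [0, 0, -2], "spin": 0},
  {"jaw": 1, "delta_pos": [0, 0, -8], "spin": 0},
  {"jaw": 1, "delta_pos": [0, 0, -18], "spin": 0},
  {"jaw": 1, "delta_pos": [0, 0, -35], "spin": 0},
  {"jaw": 1, "delta_pos": [0, 0, -55], "spin": 0},
  {"jaw": 1, "delta_pos": [0, 0, -70], "spin": 0},
  {"jaw": 1, "delta_pos": [0, 0, -70], "spin": 0},
  {"jaw": 1, "delta_pos": [0, 0, -70], "spin": 0},
])

```text
time_s: 19.9
ee_pos: [543.8, -1.3, 119.8]
ee_rot: [179.9, -0.1, 24.2]
force: [-0.5, 0.0, -1.8]
gripper_width: 15.6
```

Run:
```python
from fit import *
s=env.state(); print(s["ee_pos"],s["ee_rot"],s["force"])
im=cams.grab_frame("side"); cv2.imwrite("pics/s7.png",cv2.resize(im[200:310,270:420,::-1],None,fx=5,fy=5,interpolation=2))
im=cams.grab_frame("wrist"); cv2.imwrite("pics/w7.png",im[:,:,::-1])
```

```text
[543.76363795  -1.31464368 119.82076176] [ 1.79905715e+02 -1.35339932e-01  2.41789537e+01] [-0.45088013  0.04352438 -1.76692856]
```

View pics/s7.png

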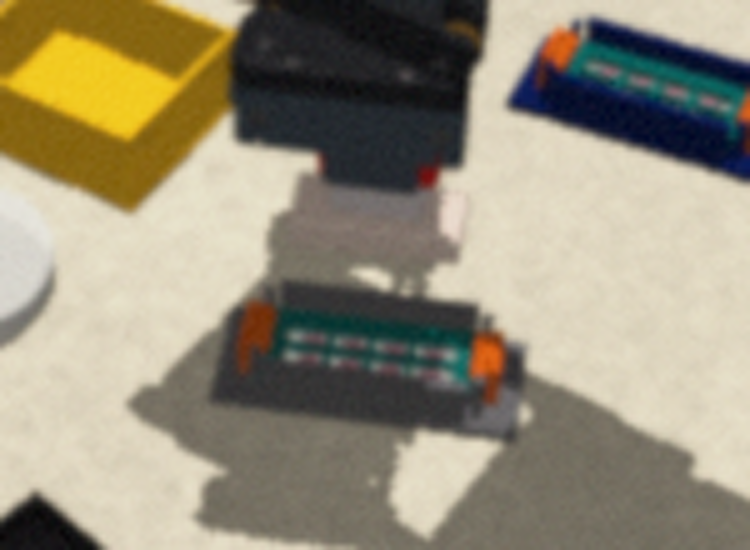

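View pics/w7.png

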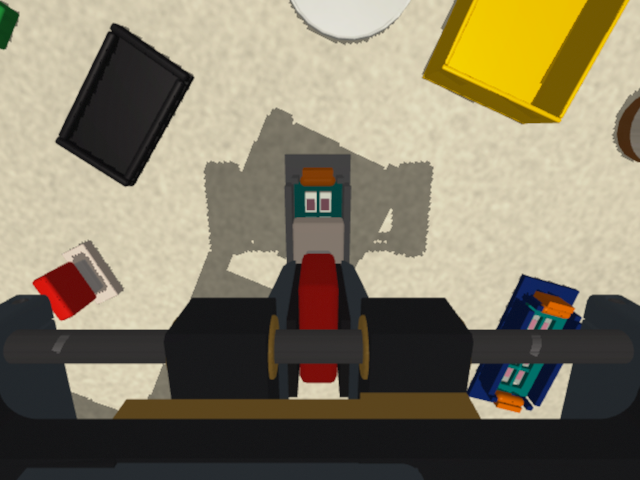

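The cover is level and below the latch hooks at both ends. Back to the dock.

Call:
apply_moves([
  {"jaw": 1, "delta_pos": [14, -21, 0], "spin": 0.1},
  {"jaw": 1, "delta_pos": [33, -49, 0], "spin": 0.22},
  {"jaw": 1, "delta_pos": [53, -79, 0], "spin": 0.34},
  {"jaw": 1, "delta_pos": [73, -108, 0], "spin": 0.46},
  {"jaw": 1, "delta_pos": [88, -130, 0], "spin": 0.56},
  {"jaw": 1, "delta_pos": [94, -139, 0], "spin": 0.61},
  {"jaw": 1, "delta_pos": [94, -139, 0], "spin": 0.61},
  {"jaw": 1, "delta_pos": [94, -139, 0], "spin": 0.61},
])

```text
time_s: 21.0
ee_pos: [572.1, 163.4, 118.9]
ee_rot: [179.9, -0.1, -10.7]
force: [0.5, -1.4, -0.7]
gripper_width: 15.9
```

Run:
```python
from fit import *
c=cams.calibration("wrist"); s=env.state(); print(s["ee_pos"],s["ee_rot"],s["force"])
im=cams.grab_frame("wrist")[:,:,::-1].copy(); p=s["ee_pos"]
for B in (box(96,58,0,14),box(84,46,6,14)):
    for q in proj(c,place(B,(571.5,164,-11))): cv2.circle(im,tuple(int(x) for x in q.round()),2,(255,0,255),-1)
z=p[2]-35.3
for q in proj(c,place(box(66,28,z,z+14)-[1,0,0],(p[0],p[1],s["ee_rot"][2]))): cv2.circle(im,tuple(int(x) for x in q.round()),2,(0,255,255),-1)
cv2.imwrite("pics/w8.png",im)
```

```text
[572.11752129 163.40809123 118.94888805] [ 1.79947824e+02 -7.14708952e-02 -1.07405709e+01] [ 0.51628944 -1.43233395 -0.6742009 ]
```

View pics/w8.png

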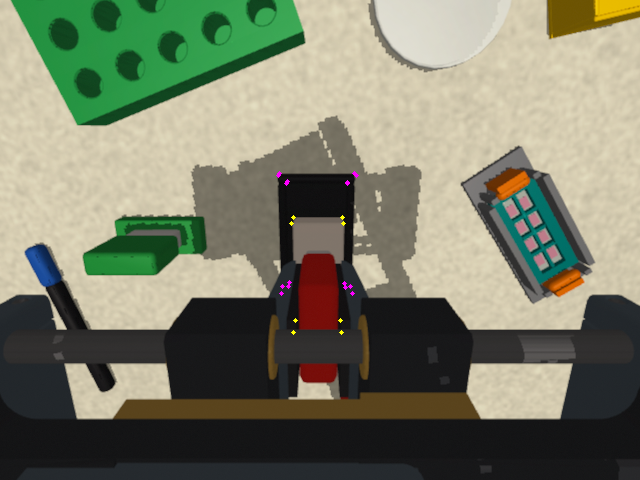

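Call:
apply_moves([
  {"jaw": 1, "delta_pos": [0.5, 0, 20], "spin": 0},
  {"jaw": 1, "delta_pos": [0.5, 0, 40], "spin": 0},
  {"jaw": 1, "delta_pos": [0.5, 0, 58], "spin": 0},
  {"jaw": 1, "delta_pos": [0.5, 0, 68], "spin": 0},
  {"jaw": 1, "delta_pos": [0.5, 0, 73], "spin": 0},
  {"jaw": 1, "delta_pos": [0.5, 0, 75.5], "spin": 0},
  {"jaw": 1, "delta_pos": [0.5, 0, 75.5], "spin": 0},
  {"jaw": 1, "delta_pos": [0.5, 0, 75.5], "spin": 0},
])

```text
time_s: 22.05
ee_pos: [573.1, 163.3, 44.1]
ee_rot: [180.0, -0.1, -10.8]
force: [-0.5, -0.1, -1.3]
gripper_width: 15.6
```

Call:
apply_moves([
  {"jaw": 1, "delta_pos": [0, 0, 0.5], "spin": 0},
  {"jaw": 1, "delta_pos": [0, 0, 1], "spin": 0},
  {"jaw": 1, "delta_pos": [0, 0, 1.5], "spin": 0},
  {"jaw": 1, "delta_pos": [0, 0, 2], "spin": 0},
  {"jaw": 1, "delta_pos": [0, 0, 2.3], "spin": 0},
  {"jaw": 1, "delta_pos": [0, 0, 2.3], "spin": 0},
  {"jaw": 1, "delta_pos": [0, 0, 2.3], "spin": 0},
  {"jaw": 1, "delta_pos": [0, 0, 2.3], "spin": 0},
])

```text
time_s: 23.05
ee_pos: [573.1, 163.2, 41.8]
ee_rot: [180.0, -0.1, -10.8]
force: [0.5, -0.4, -1.1]
gripper_width: 16.2
```

Call:
apply_moves([
  {"jaw": 1, "delta_pos": [0, 0, 0.4], "spin": 0},
  {"jaw": 1, "delta_pos": [0, 0, 0.8], "spin": 0},
  {"jaw": 1, "delta_pos": [0, 0, 1], "spin": 0},
  {"jaw": 1, "delta_pos": [0, 0, 1], "spin": 0},
  {"jaw": 1, "delta_pos": [0, 0, 1], "spin": 0},
  {"jaw": 1, "delta_pos": [0, 0, 1], "spin": 0},
  {"jaw": 1, "delta_pos": [0, 0, 1], "spin": 0},
  {"jaw": 1, "delta_pos": [0, 0, 1], "spin": 0},
])

```text
time_s: 24.05
ee_pos: [573.2, 163.2, 41.3]
ee_rot: [180.0, -0.2, -10.8]
force: [-2.3, -1.6, 5.6]
gripper_width: 15.8
```

On the dock floor (5.6 N). Relax the load and open.

Call:
apply_moves([
  {"jaw": 1, "delta_pos": [0, 0, 0.2], "spin": 0},
  {"jaw": 0.78, "delta_pos": [0, 0, 0.1], "spin": 0},
  {"jaw": 0.7, "delta_pos": [0, 0, 0], "spin": 0},
  {"jaw": 0.5, "delta_pos": [0, 0, 0], "spin": 0},
  {"jaw": 0.3, "delta_pos": [0, 0, 0], "spin": 0},
  {"jaw": 0.2, "delta_pos": [0, 0, 0], "spin": 0},
  {"jaw": 0.2, "delta_pos": [0, 0, 0], "spin": 0},
  {"jaw": 0.2, "delta_pos": [0, 0, 0], "spin": 0},
], squeeze=5)

```text
time_s: 25.05
ee_pos: [573.2, 163.3, 41.3]
ee_rot: [180.0, -0.2, -10.8]
force: [-0.3, 0.4, 0.5]
gripper_width: 72.2
```

Call:
apply_moves([
  {"jaw": 0.2, "delta_pos": [0, 0, -5], "spin": 0},
  {"jaw": 0.2, "delta_pos": [0, 0, -15], "spin": 0},
  {"jaw": 0.2, "delta_pos": [0, 0, -35], "spin": 0},
  {"jaw": 0.2, "delta_pos": [0, 0, -60], "spin": 0},
  {"jaw": 0.2, "delta_pos": [0, 0, -90], "spin": 0},
  {"jaw": 0.2, "delta_pos": [0, 0, -115], "spin": 0},
  {"jaw": 0.2, "delta_pos": [20, 0, -130], "spin": 0},
  {"jaw": 0.2, "delta_pos": [20, 0, -130], "spin": 0},
])

```text
time_s: 26.05
ee_pos: [594.1, 159.7, 173.3]
ee_rot: [-179.9, -0.4, -10.8]
force: [-0.8, -1.0, 0.1]
gripper_width: 72.8
```

```bash
python3 f2.py w9
python3 - <<'E'
from fit import *
import pickle
im=cams.grab_frame("side"); cv2.imwrite("pics/s9.png",cv2.resize(im[180:390,200:480,::-1],None,fx=2.8,fy=2.8,interpolation=2))
c,im,s=pickle.load(open("w9.pkl","rb"))
q=proj(c,[543,-3,15])[0]; m=fillhull(comp(masks(im)["teal"],q)); print(m.sum(), [ (t,fit([(c,m.astype(float))],box(80,36,t-5,t),(543,-3,24))) for t in (12,15,18,28.5)])
E
```

```text
[592.54265357 159.5484749  171.85850626] [-179.97954028   -0.19118241  -10.79444833] [-0.14143558  0.23226306  1.02257718] 26.1
tool 1320 (309, 227, 21, 68) (array([571.97, 162.66, -10.69]), np.float64(0.121))
dock 6085 (286, 192, 63, 99) (array([571.02, 164.44, -10.89]), np.float64(0.028))
3323 [(12, (array([540.75,  -5.96,  25.05]), np.float64(0.028))), (15, (array([541.95,  -4.6 ,  25.13]), np.float64(0.026))), (18, (array([543.07,  -3.19,  25.02]), np.float64(0.033))), (28.5, (array([546.46,   1.05,  25.62]), np.float64(0.094)))]
```

View pics/w9.png

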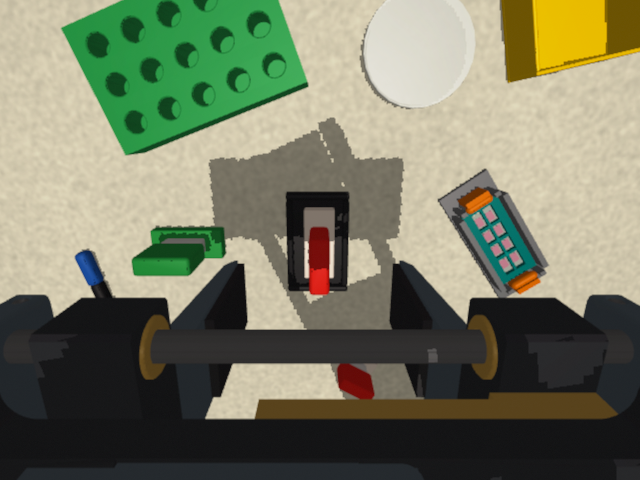

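View pics/s9.png

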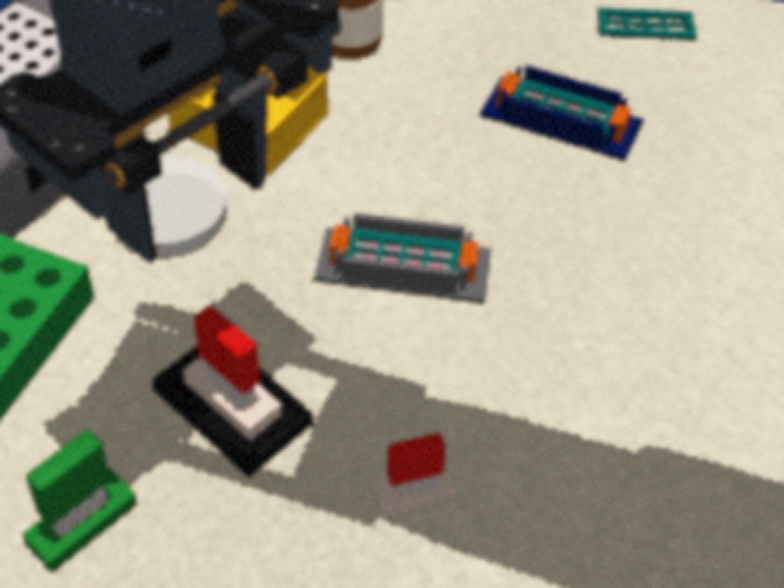

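The tool stands upright and centred in the dock (wrist 320,255), and the cover is home under both latches. The gripper is clear, so I'm handing in.

```bash
python3 -c "
from workcell import env
print(env.job_done(), env.state()['time_s'])"
```

```text
the job is handed in; nothing more can be done
the job is handed in; nothing more can be done
```

I seated the teal cover on the grey cassette, stood the red-handled tool back in its black dock, and handed the job in at about 26 s. No verdict was reported.

- **Which tool:** I took the larger red and white tool standing in the dock. The green one and the smaller red one were left alone.
- **Pressing:** The latches resisted, reading about 6 N, and then let go. The cover sank easily to a hard stop, with its top about 15 mm above the cassette's underside. I held it there at a reading of about 14 N, roughly 15 N at the cover once the tool's weight is added, for about 2 s. The highest force I read was 14.7 N, but I only saw the force at the end of each one-second move, not throughout.
- **Cover:** In the last pictures it lies below both orange latches and looks level. Its position from the final wrist picture fits best at heights of 12 to 15 mm. The centre came out 2 to 3 mm from my earlier estimate. That is within the 4 mm limit, but the view was partly hidden by the walls, so this check is only rough.
- **Tool:** It stands upright and released on the dock floor, about 2 mm from the dock's centre. The gripper was well clear of it.
- **Other things on the bench:** No bystander looked moved, and the blue cassette was not touched. I judged this by eye and did not measure it.

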